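# Pack the red filler's change parts, heavy below and light on top

### The arm

A 7-joint arm with a two-finger parallel gripper is mounted at the origin on the work surface. World frame = base frame: x ahead of the robot, y to its left, z up, the work surface at z = 0. Lengths are in m, angles in rad, forces in N, time in s.
With the tool pointing down it reaches from about 0.425 to 0.95 m from the base axis. Payload 16.7 kg.
Tool frame: the origin (TCP) lies at the very end of the fingers, on their centre line; the grasp point (between the pads) lies 19 mm behind it; z points along the fingers, y is the direction in which the jaws open and shut (so a half turn about z gives the same grasp; the last joint's range is limited). The gripper opens to 94 mm and grips with 3 to 60 N. Pads are 16 mm wide; open, the fingers measure 119 mm over their backs; the gripper's body (75 mm by 177 mm) begins 78 mm behind the grasp point.
Start: joints at [1.03, 0.426, 0.074, 1.606, -0.034, 1.111, -0.067], TCP at [0.257, -0.624, 0.182] pointing down, gripper open.
Joint ranges: [-2.85, 2.85], [-0.5, 2.14], [-1.23, 1.37], [0.21, 2.46], [-1.02, 4.16], [0.16, 2.05], [-2.73, 2.73]. Speed limits (rad/s): [1.89, 1.89, 2.39, 2.39, 3.01, 3.01, 3.01].

### API

Orientations are given as a rotation vector (axis times angle).
In Python, from workcell import readout, snapshot, calibration, ticket, models gives the robot as it stands.
- The arm moves only by the tool play_rows, never from a script. Its argument "increments" is a list that holds one entry, the list of rows, each a list of 5 numbers: the opening, from 0 (shut) to 1 (fully open), then the shift along the world's x, y, z in mm, then the turn about the world's z in degrees. A call has 1 to 12 rows; each row shifts and turns the commanded pose from where the row before left it; what a row does not reach is not made up. A row lasts 1/8 s, in which the tool goes at most 62.5 mm and 10.7 degrees, less where a joint would pass 70% of its speed; a pose out of reach is approached as far as the arm can. A call is refused whole if a number of a shift passes 62.5 or a number of a turn 10.7, either way. A call with a gripper value outside its range is refused whole. The fingers move at their own pace and stop on an object; the grip force is fixed at half the most. Time passes only in rows, so rows that do not move let the fingers close. It gives the time, the measured TCP pose, the force and the opening at its end, in the units of the state.
- readout.observe(): the state, without advancing time (a new reading comes with each control period).
- snapshot(name): name is "scene" or "top" or "wrist"; returns the picture (400x640x3 uint8, blue, green, red); there is no depth.
- calibration(name): a dict with "vertical_fov" (degrees; the focal length in pixels is half the picture's height over the tangent of half this angle, whatever the lens; pixels are square), "cx", "cy" (the principal point, pixels), "k1" (the pictures are not rectified: a ray, as slopes to the right and down, at radius r is drawn at 1 + k1 r^2 times it, then the intrinsics apply), "cam_to_world" (4x4, takes a point from camera to world coordinates). Camera axes: x right, y down, z forward; pixel columns grow to the right and rows downward; lengths in m; the calibration is good to about 2 mm. A picture is of the moment at which its call begins: read the wrist's pose just before it. calibration takes no time and is no camera call; for the wrist camera it gives the pose at the moment of the call.
- ticket.job_done(): hands the job in, once; it reports no verdict.
Trained networks look in the newest picture that a camera, given by its name, has taken for a name from the list of things; names that differ only in an ending like _2 or _b are one class to them, and where a whole thing is asked for, a point or a joint stands for the part that bears it (a point fixed in the world has none). Each returns a list of dicts, best first, with "score" (0 to 1); they miss things now and then, are a little off and sometimes report something else, mostly with a low value. They report only what shows in the picture. A call takes as long as a camera call. They do not tell look-alikes from the thing itself.
- models.regions_of(name, camera): "pixels" (400x640 bool, what is visible of it) and "rect" ([left, top, right, bottom] in pixels, round what is visible of it).
- models.landmark_of(name, camera): "position" ([column, row] in pixels: a listed point, or the origin of a listed thing).
The state is a dict: "time_s": time; "q": joint angles; "qd": joint speeds; "effort": joint torques, N m; "tool_pos": TCP position; "tcp_rot": TCP orientation; "contact_force": force on the tool from outside, world axes, zero at the start; "ft_torque": the same for the moment, N m; "grip_width": finger opening in m.
Only numpy, scipy, OpenCV 4.12 (cv2) and the standard library are available. Lean on these libraries where they do the work, as an engineer would, in place of code of your own. Each camera call takes 0.05 s, during which the arm holds its last target. There are 200 camera calls.

### The job

Pack the four change parts of the red perfume filling head into the red-rimmed box: first the two heavy ones, the steel manifold block with the red stripe and the round black-topped bottle rest, side by side flat on the box's floor. Only when both are in and let go, lay the white cover with the red knob flat, knob up, on the middle of the manifold block, and stand the nozzle with the red cone upright, cone up, on the middle of the bottle rest. Leave the blue look-alikes where they are.

Things in the scene. Friction and masses are not known exactly. Their poses are not given: they have to be found in the camera images.
- red_manifold: Stainless steel manifold block, 76 x 44 x 32 mm (its own x, y, z), about 0.7 kg, flat top, with a red stripe across the middle of the top and sides. Origin: centre of the underside; z up, x along the length. Lies flat.
- red_cover: Light white plastic cover plate, 60 x 40 x 8 mm (x, y, z), about 60 g, with an upright red round knob, 18 mm in diameter, in the middle, from the plate's top to 36 mm above the underside. Origin: centre of the underside; z up. Lies flat, knob up.
- red_nozzle: Light plastic filling nozzle, about 40 g, standing on its wide end: white cylinder 32 mm in diameter and 34 mm high, on it a red cone up to 52 mm. Origin: centre of the underside; z up.
- red_rest: Bottle rest: heavy round disc, 56 mm in diameter and 34 mm high, about 0.4 kg; lower half bright steel, upper half black with a red ring round the upper edge; flat top. Origin: centre of the underside; z up.
- blue_manifold: Stainless steel manifold block, 76 x 44 x 32 mm (its own x, y, z), about 0.7 kg, flat top, with a blue stripe across the middle of the top and sides. Origin: centre of the underside; z up, x along the length. Lies flat. Belongs to the other machine: a look-alike to be left where it is.
- blue_cover: Light white plastic cover plate, 60 x 40 x 8 mm (x, y, z), about 60 g, with an upright blue round knob, 18 mm in diameter, in the middle, from the plate's top to 36 mm above the underside. Origin: centre of the underside; z up. Lies flat, knob up. Belongs to the other machine: a look-alike to be left where it is.
- blue_nozzle: Light plastic filling nozzle, about 40 g, standing on its wide end: white cylinder 32 mm in diameter and 34 mm high, on it a blue cone up to 52 mm. Origin: centre of the underside; z up. Belongs to the other machine: a look-alike to be left where it is.
- red_box: Open grey box with a red rim, fixed to the bench, empty at the start: outside 184 x 134 x 45 mm (x, y, z), walls and floor 5 mm thick, no dividers. Origin: centre of the underside, so its inner floor is at z = 5 mm in its frame; x along its length. The box to pack. It may stand on the robot's left or right.
- blue_box: Open grey box with a blue rim, fixed to the bench, empty at the start: outside 184 x 134 x 45 mm (x, y, z), walls and floor 5 mm thick, no dividers. Origin: centre of the underside, so its inner floor is at z = 5 mm in its frame; x along its length. The other machine's box: not needed here.
There are look-alikes about, which are no part of the job. Leave any purple or turquoise look-alike of the red_cover alone.

How it is judged:
By the outcome, as a careful person would: the job done as asked, in the order asked, and still so for the second after the job is handed in, with the robot touching nothing.
It also fails if it takes over 109 s, if anything falls off the work surface, if the arm or the gripper's body presses on something with over 40 N, if the wrist force passes 120 N, or if a joint passes its speed limit or range.

## Working session

There is one attempt and no reset: what is moved stays moved. The work goes in short steps, Python scripts to look and compute and a tool call to move; the robot and the scene stay as the last step left them, time stands still between calls to the robot, and variables do not carry over. Pictures are saved under pics/ and viewed, about 12 in all and at most 16, crops included, and the job is handed in when it is done.

Besides the shell and the picture viewer there is one more tool, called after "Request:" as a command line: name --argument value ..., lists and objects as JSON in quotes. play_rows: Moves the arm, as the interface text tells. Its arguments: {"type":"object","properties":{"increments":{"type":"array"}},"required":["increments"]}

```bash
mkdir -p pics; cat > h.py <<'E'
import numpy as np, cv2
from workcell import readout, snapshot, calibration, ticket, models
def ray(cal,px):
    f=200/np.tan(np.radians(cal["vertical_fov"])/2)
    d=np.array([(px[0]-cal["cx"])/f,(px[1]-cal["cy"])/f]); u=d.copy()
    for _ in range(20): u=d/(1+cal["k1"]*(u@u))
    T=np.array(cal["cam_to_world"]); return T[:3,3],T[:3,:3]@np.array([u[0],u[1],1])
def at_z(cal,px,z):
    o,d=ray(cal,px); return o+d*(z-o[2])/d[2]
def proj(cal,p):
    f=200/np.tan(np.radians(cal["vertical_fov"])/2)
    T=np.array(cal["cam_to_world"]); c=T[:3,:3].T@(np.asarray(p)-T[:3,3]); u=c[:2]/c[2]
    u=u*(1+cal["k1"]*(u@u)); return np.array([cal["cx"],cal["cy"]])+f*u
E
python3 - <<'E'
from h import *
s=readout.observe(); print(s)
for n in("scene","top"):
    cv2.imwrite(f"pics/{n}0.png",snapshot(n)); c=calibration(n); print(n,c)
    for t in ("red_manifold","red_cover","red_nozzle","red_rest","red_box"):
        for r in models.landmark_of(t,n): print(t,np.round(r["position"]),round(r["score"],2),np.round(at_z(c,r["position"],0),3))
E
```

```text
{'time_s': 0.0, 'q': array([ 1.03047614,  0.42676196,  0.07385138,  1.60660939, -0.03410041,
        1.11081626, -0.06710086]), 'qd': array([-0.00035608,  0.00069704, -0.00061209,  0.00015517, -0.00173905,
       -0.00063442,  0.0003631 ]), 'effort': array([-4.38823545e-04, -9.35821438e+01,  3.66644673e+00, -4.54194689e+01,
       -4.88496129e-02,  2.02732621e-02,  1.41174755e-04]), 'tool_pos': array([ 0.25692301, -0.62367025,  0.18095463]), 'tcp_rot': array([-3.08055010e+00, -6.09698368e-01,  5.61203925e-04]), 'contact_force': array([-0.91653341, -0.66918629,  0.25244256]), 'ft_torque': array([0.00882337, 0.01065611, 0.02518829]), 'grip_width': 0.09413522236776162}
scene {'vertical_fov': 49.833979095014556, 'cx': 313.191312689224, 'cy': 197.865561471449, 'k1': -0.001512675544002397, 'cam_to_world': array([[-0.75802788,  0.49329011, -0.42668324,  0.90434392],
       [ 0.65220635,  0.57785208, -0.49062598,  0.43949166],
       [ 0.00453885, -0.6501937 , -0.75975493,  0.74740209],
       [ 0.        ,  0.        ,  0.        ,  1.        ]])}
red_manifold [301. 170.] 0.85 [ 0.45  -0.12
[... 559 characters left out ...]
93301e-01,  1.21484213e-01,
         3.53715141e-01],
       [-9.99992621e-01, -1.13247391e-04, -3.83991261e-03,
        -1.76208290e-03],
       [ 3.82522930e-03, -1.21484676e-01, -9.92585936e-01,
         1.16083693e+00],
       [ 0.00000000e+00,  0.00000000e+00,  0.00000000e+00,
         1.00000000e+00]])}
red_manifold [365. 220.] 0.61 [ 0.437 -0.135  0.   ]
red_manifold [370. 172.] 0.45 [ 0.56  -0.149  0.   ]
red_cover [287. 261.] 0.8 [0.336 0.06  0.   ]
red_cover [213. 126.] 0.72 [0.681 0.254 0.   ]
red_cover [240. 274.] 0.69 [0.303 0.179 0.   ]
red_nozzle [314. 128.] 0.6 [ 0.675 -0.007  0.   ]
red_rest [313. 214.] 0.61 [ 0.451 -0.004  0.   ]
red_box [167. 195.] 0.75 [0.5   0.369 0.   ]
```

View pics/top0.png

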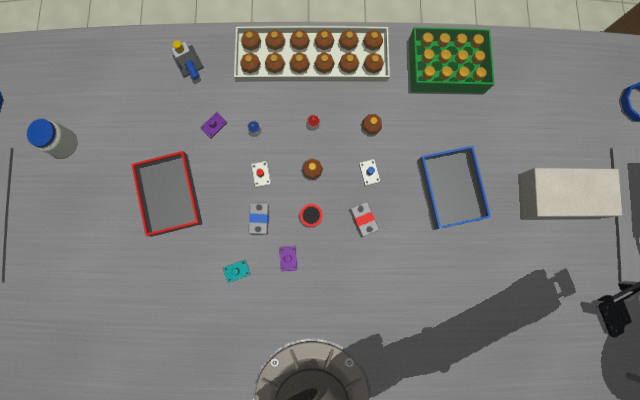

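View pics/scene0.png

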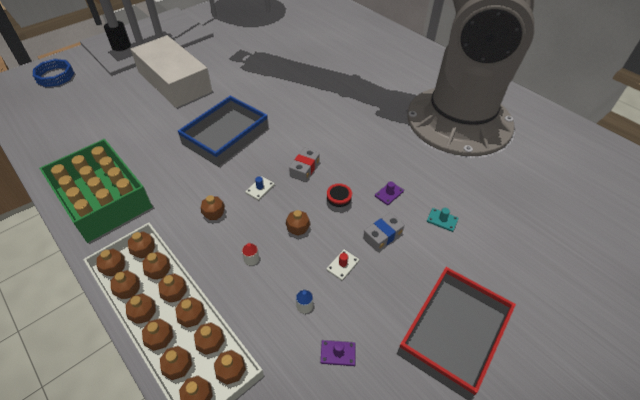

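The top view (up = +x, right = −y) shows:

| Part | Pixel | Look-alikes left alone |
|---|---|---|
| Red manifold | (364,219) | blue (259,218) |
| Red rest | (311,215) | brown bottles |
| Red-knob cover | (261,173) | blue (370,172), purple (214,125) and (288,258), turquoise (236,271) |
| Red-cone nozzle | (313,120) | blue (254,127) |
| Red box | (167,194) | blue box (455,187) |

The red-coloured parts match the description. I'll measure them next and confirm them in one enlarged crop.

```bash
python3 - <<'E'
from h import *
im=cv2.imread("pics/top0.png"); c=calibration("top")
cv2.imwrite("pics/crop0.png",cv2.resize(im[95:285,120:400],None,fx=2.8,fy=2.8,interpolation=cv2.INTER_CUBIC))
hsv=cv2.cvtColor(im,cv2.COLOR_BGR2HSV); m=(((hsv[...,0]<8)|(hsv[...,0]>172))&(hsv[...,1]>150)&(hsv[...,2]>90)).astype(np.uint8)
n,l,st,ce=cv2.connectedComponentsWithStats(m)
for i in range(1,n):
    if st[i,4]>15: print(st[i],np.round(ce[i],1))
def top(pts,z): return np.array([at_z(c,p,z)[:2] for p in pts])
def cen(x,z):
    i=l[x]; ys,xs=np.nonzero(l==i); P=top(np.c_[xs,ys],z); (a,b,an)=cv2.minAreaRect((P*1000).astype(np.float32)); return np.round(a,0),np.round(b,0),round(an,1)
print("rim",cen((194,136),.045)if l[194,136] else '')
for x0,y0,z in((364,219,.032),(311,215,.034),(261,173,.036),(313,120,.045),(167,236,.045)):
    ys,xs=np.nonzero(l); j=np.argmin((xs-x0)**2+(ys-y0)**2); print(z,cen((ys[j],xs[j]),z))
E
```

```text
[308 115  11  11  92] [313.1 120.3]
[132 151  67  85 639] [164.4 193.7]
[257 169   7   7  35] [259.7 172. ]
[300 204  23  23 172] [310.5 215.3]
[355 212  19  15 149] [364.2 218.8]
rim 
0.032 (array([ 438., -130.]), array([20., 45.]), 24.3)
0.034 (array([447.,   1.]), array([54., 54.]), 63.3)
0.036 (array([554., 127.]), array([16., 14.]), 45.7)
0.045 (array([683.,  -4.]), array([26., 25.]), 0.0)
0.045 (array([501., 362.]), array([185., 136.]), 13.9)
```

View pics/crop0.png

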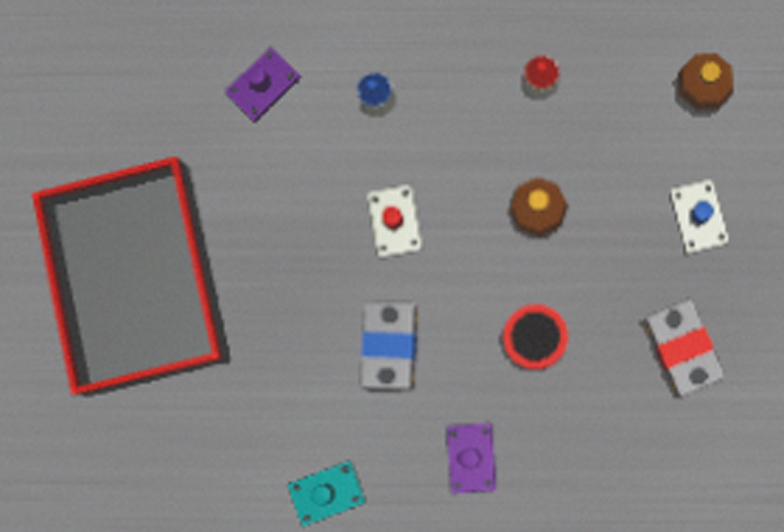

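The crop confirms the identities, and the measured sizes agree with those given (rim 185x136, stripe 20x45, ring 54). Moving above the red manifold.

Request:
play_rows --increments '[[[1, 15, 41, 0, 0], [1, 15, 41, 0, 0], [1, 15, 41, 0, 0], [1, 15, 41, 0, 0], [1, 15, 41, 0, 0], [1, 15, 41, 0, 0], [1, 15, 41, 0, 0], [1, 15, 41, 0, 0], [1, 15, 41, 0, 0], [1, 15, 41, 0, 0], [1, 15, 41, 0, 1], [1, 16, 43, 0, 1]]]'

```text
time_s: 2.1
tool_pos: [0.4385, -0.1289, 0.182]
tcp_rot: [3.07, 0.664, 0.001]
contact_force: [0.5, -0.1, 0.0]
grip_width: 0.0944
```

```bash
cat >> h.py <<'E'
def yaw(s):
    from scipy.spatial.transform import Rotation as R
    x=R.from_rotvec(s["tcp_rot"]).as_matrix(); return np.degrees(np.arctan2(x[1,0],x[0,0])),x[:,2]
def st():
    s=readout.observe(); print(round(s["time_s"],2),np.round(s["tool_pos"]*1000,1),"yaw",round(yaw(s)[0],1),"F",np.round(s["contact_force"],1),"w",round(s["grip_width"]*1000,1),"q",np.round(s["q"],2)); return s
def redblobs(im,c,z,mina=150):
    hsv=cv2.cvtColor(im,cv2.COLOR_BGR2HSV); m=(((hsv[...,0]<8)|(hsv[...,0]>172))&(hsv[...,1]>150)&(hsv[...,2]>90)).astype(np.uint8)
    n,l,s,ce=cv2.connectedComponentsWithStats(m)
    for i in range(1,n):
        if s[i,4]>mina:
            ys,xs=np.nonzero(l==i); k=cv2.convexHull(np.c_[xs,ys].astype(np.int32))[:,0]
            P=np.array([at_z(c,p,z)[:2]*1000 for p in k],np.float32); a,b,an=cv2.minAreaRect(P)
            print("px",np.round(ce[i]),"box",s[i][:4],"world",np.round(a,1),np.round(b,1),round(an,1))
E
python3 - <<'E'
from h import *
st(); c=calibration("wrist"); im=snapshot("wrist"); cv2.imwrite("pics/w1.png",im); redblobs(im,c,.032)
E
```

```text
2.1 [ 438.5 -128.9  182. ] yaw 24.4 F [ 0.5 -0.1  0. ] w 94.4 q [ 0.41  0.08 -0.28  2.06  0.03  1.   -1.03]
px [217. 122.] box [191  98  52  52] world [448.2   1.9] [53.8 54.5] 20.3
px [325. 182.] box [307 174  37  18] world [ 437.9 -130.6] [19.7 40.7] 24.4
```

View pics/w1.png

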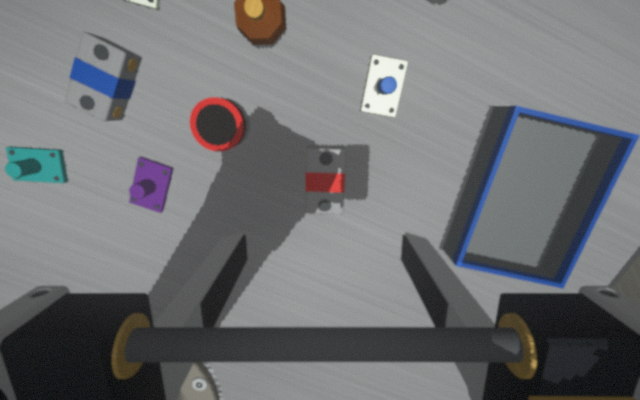

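The wrist view shows the red-striped manifold at (325,182), lying between and aligned with the jaws. It measures (438,−130), in agreement with the top view. The rest is at (448,2). Descending and gripping.

Request:
play_rows --increments '[[[1, 0, -1, -45, 0], [1, 0, 0, -45, 0], [1, 0, 0, -40, 0], [1, 0, 0, -30, 0], [1, 0, 0, -16, 0], [1, 0, 0, 0, 0], [0, 0, 0, 0, 0], [0, 0, 0, 0, 0], [0, 0, 0, 0, 0], [0, 0, 0, 0, 0], [0, 0, 0, 0, 0], [0, 0, 0, 0, 0]]]'

```text
time_s: 3.65
tool_pos: [0.438, -0.1309, 0.0057]
tcp_rot: [-3.07, -0.664, 0.0]
contact_force: [-1.0, 1.0, 2.1]
grip_width: 0.0428
```

Request:
play_rows --increments '[[[0, 0, 0, 0, 0], [0, 0, 0, 15, 0], [0, 0, 0, 30, 0], [0, 0, 0, 40, 0], [0, 0, 0, 40, 0], [0, 0, 0, 0, 0]]]'

```text
time_s: 4.4
tool_pos: [0.4396, -0.1315, 0.1335]
tcp_rot: [3.068, 0.663, 0.007]
contact_force: [0.3, 0.4, -8.4]
grip_width: 0.0426
```

Request:
play_rows --increments '[[[0, 3, 30, 0, -1], [0, 3, 42, 0, -1], [0, 2, 44, 0, -1], [0, 2, 44, 0, -1], [0, 2, 44, 0, -1], [0, 2, 44, 0, -1], [0, 2, 44, 0, -1], [0, 2, 44, 0, -1], [0, 2, 44, 0, -1], [0, 3, 44, 0, -1], [0, 3, 36, 0, 0], [0, 2, 25, 0, 0]]]'

```text
time_s: 5.9
tool_pos: [0.4649, 0.3551, 0.1289]
tcp_rot: [3.116, 0.395, -0.004]
contact_force: [0.3, -0.5, -5.5]
grip_width: 0.043
```

```bash
python3 - <<'E'
from h import *
st(); c=calibration("wrist"); im=snapshot("wrist"); cv2.imwrite("pics/w2.png",im); redblobs(im,c,.045)
E
```

```text
5.9 [464.9 355.1 128.9] yaw 14.5 F [ 0.3 -0.5 -5.5] w 43.0 q [-0.33  0.39 -0.54  1.84  0.23  0.99 -2.29]
px [324. 112.] box [245  45 163 207] world [501.3 363.6] [183.5 133.2] 14.1
px [584. 162.] box [576 155  18  16] world [554.8 136.5] [13.6 15.3] 14.3
px [324. 247.] box [287 230  74  34] world [416.  342.8] [34.1 71.2] 13.0
px [629. 282.] box [620 269  20  26] world [456.8  36.7] [11.7 28.4] 85.4
```

View pics/w2.png

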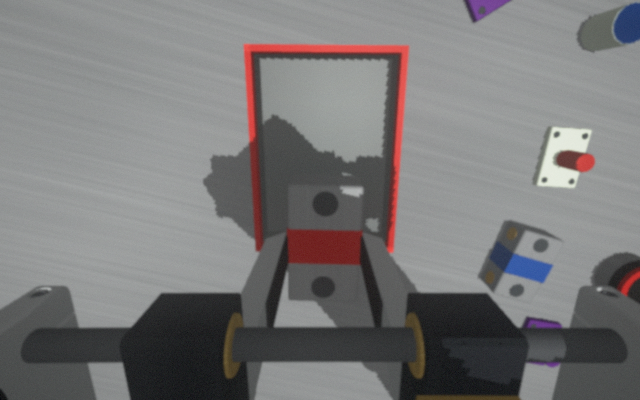

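The rim is fitted at (501,363) with a yaw of 14°, and the manifold hangs level over the near half of the box. Lowering.

Request:
play_rows --increments '[[[0, 2, 0, -25, -0.5], [0, 0, 0, -30, 0], [0, 0, 0, -28, 0], [0, 0, 0, -20, 0], [0, 0, 0, -10, 0], [0, 0, 0, -3, 0], [0, 0, 0, -1, 0], [0, 0, 0, 0, 0]]]'

```text
time_s: 6.95
tool_pos: [0.4685, 0.3542, 0.0143]
tcp_rot: [-3.118, -0.38, -0.002]
contact_force: [0.5, -0.9, -6.6]
grip_width: 0.043
```

Request:
play_rows --increments '[[[0, 0, 0, -2, 0], [0, 0, 0, -1, 0], [0, 0, 0, 0, 0]]]'

```text
time_s: 7.32
tool_pos: [0.4682, 0.3539, 0.0108]
tcp_rot: [-3.119, -0.38, -0.0]
contact_force: [-0.3, -0.4, -3.7]
grip_width: 0.0428
```

Request:
play_rows --increments '[[[0, 0, 0, -0.5, 0], [0.72, 0, 0, 0, 0], [0.72, 0, 0, 0, 0], [0.72, 0, 0, 0, 0], [0.72, 0, 0, 15, 0], [0.72, 0, 0, 40, 0], [0.72, 0, 0, 50, 0], [1, -2, -40, 40, 0], [1, -2, -50, 0, 0], [1, -2, -50, 0, 0], [1, -2, -50, 0, 0], [1, -2, -50, 0, 0]]]'

```text
time_s: 8.82
tool_pos: [0.458, 0.1125, 0.1563]
tcp_rot: [-3.118, -0.38, -0.002]
contact_force: [0.1, 0.3, 0.7]
grip_width: 0.094
```

Request:
play_rows --increments '[[[1, -2, -45, 0, 0], [1, -2, -40, 0, 0], [1, -2, -17, 0, 0], [1, -2, -10, 0, 0], [1, -2, 0, 0, 0]]]'

```text
time_s: 9.45
tool_pos: [0.4481, 0.0019, 0.1556]
tcp_rot: [3.119, 0.379, 0.001]
contact_force: [0.4, -0.7, -0.1]
grip_width: 0.0942
```

```bash
python3 - <<'E'
from h import *
st(); c=calibration("wrist"); im=snapshot("wrist"); cv2.imwrite("pics/w3.png",im); redblobs(im,c,.034)
im=snapshot("top"); redblobs(im,calibration("top"),.037,60)
E
```

```text
9.45 [448.1   1.9 155.6] yaw 13.9 F [ 0.4 -0.7 -0.1] w 94.2 q [ 0.23  0.1  -0.4   2.1   0.05  0.94 -1.52]
px [21. 83.] box [  0   0  43 144] world [480.1 303. ] [ 39.4 131.4] 87.9
px [219.  47.] box [210  38  19  19] world [554.8 128.5] [16.3 14.7] 67.6
px [323. 186.] box [299 162  51  51] world [448.2   1.7] [53.8 52.4] 13.9
px [313. 120.] box [308 115  11  11] world [685.5  -4.3] [25.9 25.1] 0.0
px [164. 194.] box [132 151  67  85] world [501.9 364.4] [186.2 136.5] 13.9
px [169. 206.] box [159 200  21  12] world [469.6 350.6] [21.  49.9] 11.3
```

The rest is centred at (448,2), right under the tool. Gripping it.

Request:
play_rows --increments '[[[1, 0, 0, -45, 0], [1, 0, 0, -45, 0], [1, 0, 0, -35, 0], [1, 0, 0, -20, 0], [1, 0, 0, -5, 0], [1, 0, 0, 0, 0], [0, 0, 0, 0, 0], [0, 0, 0, 0, 0], [0, 0, 0, 0, 0], [0, 0, 0, 0, 0], [0, 0, 0, 0, 0]]]'

```text
time_s: 10.92
tool_pos: [0.4482, 0.0018, 0.0053]
tcp_rot: [3.118, 0.38, 0.0]
contact_force: [-0.6, -1.0, 3.5]
grip_width: 0.0548
```

Request:
play_rows --increments '[[[0, 0, 0, 10, 0], [0, 0, 0, 30, 0], [0, 0, 0, 40, 0], [0, 0, 0, 40, 0], [0, 0, 0, 0, 0]]]'

```text
time_s: 11.55
tool_pos: [0.4497, 0.002, 0.128]
tcp_rot: [3.118, 0.379, 0.008]
contact_force: [0.2, 0.3, -4.8]
grip_width: 0.0545
```

Request:
play_rows --increments '[[[0, 7, 25, 0, 0], [0, 10, 38, 0, 0], [0, 10, 41, 0, 0], [0, 10, 41, 0, 0], [0, 10, 41, 0, 0], [0, 10, 41, 0, 0], [0, 10, 41, 0, 0], [0, 10, 41, 0, 0], [0, 10, 38, 0, 0], [0, 9, 25, 0, 0], [0, 0, 0, 0, 0]]]'

```text
time_s: 12.92
tool_pos: [0.5429, 0.3756, 0.1233]
tcp_rot: [-3.118, -0.383, 0.004]
contact_force: [0.0, 0.1, -4.3]
grip_width: 0.055
```

```bash
python3 - <<'E'
from h import *
st(); c=calibration("wrist"); im=snapshot("wrist"); cv2.imwrite("pics/w4.png",im); redblobs(im,c,.045)
E
```

```text
12.93 [542.9 375.6 123.3] yaw 14.0 F [ 0.   0.1 -4.3] w 55.0 q [-0.33  0.5  -0.5   1.67  0.27  1.04 -2.25]
px [332. 174.] box [251 145 151  98] world [546.3 374.6] [ 91.7 133. ] 14.0
px [324. 244.] box [278 204  93  88] world [493.9 363.7] [91.  88.2] 13.8
px [571. 243.] box [563 236  17  15] world [557.3 137.2] [14.6 13.8] 69.0
px [321. 320.] box [260 310 127  16] world [419.7 345.7] [ 17.9 130. ] 14.0
```

View pics/w4.png

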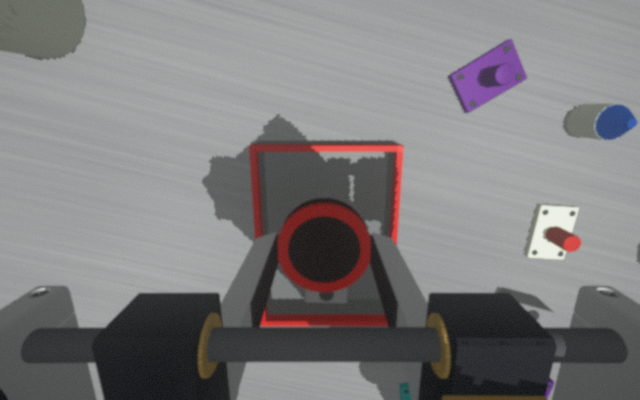

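The rest hangs over the free far half, with the manifold behind it. Shifting 3 mm and lowering.

Request:
play_rows --increments '[[[0, 3, -1, -20, 0], [0, 0, 0, -30, 0], [0, 0, 0, -30, 0], [0, 0, 0, -20, 0], [0, 0, 0, -7, 0], [0, 0, 0, -2, 0], [0, 0, 0, -1, 0], [0, 0, 0, 0, 0]]]'

```text
time_s: 13.98
tool_pos: [0.5474, 0.3732, 0.0159]
tcp_rot: [-3.118, -0.38, -0.001]
contact_force: [0.3, -1.7, -4.0]
grip_width: 0.0548
```

Request:
play_rows --increments '[[[0, 0, 0, -3, 0], [0, 0, 0, -2, 0], [0, 0, 0, -0.5, 0], [0, 0, 0, 0, 0]]]'

```text
time_s: 14.48
tool_pos: [0.5472, 0.373, 0.0104]
tcp_rot: [3.118, 0.38, 0.001]
contact_force: [-3.1, -2.8, 6.9]
grip_width: 0.0547
```

Request:
play_rows --increments '[[[0.8, 0, 0, 0, 0], [0.8, 0, 0, 0, 0], [0.8, 0, 0, 0, 0], [0.8, 0, 0, 10, 0], [0.8, 0, 0, 40, 0], [0.8, 0, 0, 50, 0], [0.6, 1, -30, 45, 0], [0.5, 1, -45, 0, 0], [0.5, 1, -45, 0, 0], [0.5, 1, -45, 0, 0], [0.5, 1, -45, 0, 0], [0.5, 1, -35, 0, 0]]]'

```text
time_s: 15.98
tool_pos: [0.5532, 0.126, 0.1555]
tcp_rot: [3.118, 0.378, 0.001]
contact_force: [-0.0, -0.2, 0.0]
grip_width: 0.0469
```

Request:
play_rows --increments '[[[0.5, 1, 0, 0, 0], [0.5, 0, 0, 0, 0]]]'

```text
time_s: 16.23
tool_pos: [0.5542, 0.1286, 0.1552]
tcp_rot: [-3.118, -0.38, -0.001]
contact_force: [0.7, 1.0, 0.6]
grip_width: 0.0468
```

```bash
python3 - <<'E'
from h import *
st(); c=calibration("wrist"); im=snapshot("wrist"); cv2.imwrite("pics/w5.png",im); redblobs(im,c,.036,80)
for r in models.regions_of("red_cover","wrist"):
    k=cv2.findContours(r["pixels"].astype(np.uint8),0,2)[0]; k=max(k,key=cv2.contourArea)[:,0]
    P=np.array([at_z(c,p,.008)[:2]*1000 for p in k],np.float32); print(round(r["score"],2),r["rect"],[np.round(v,1) for v in cv2.minAreaRect(P)])
t=snapshot("top"); cv2.imwrite("pics/t5.png",t); redblobs(t,calibration("top"),.037,60)
b=np.zeros((400,900,3),np.uint8); b[:,:640]=im; b[:260,640:]=cv2.resize(t[140:244,120:224],(260,260)); cv2.imwrite("pics/v5.png",cv2.resize(b,(800,356)))
E
```

```text
16.23 [554.2 128.6 155.2] yaw 13.9 F [0.7 1.  0.6] w 46.8 q [ 0.05  0.32 -0.48  1.85  0.17  1.01 -1.82]
px [492.  90.] box [479  75  28  31] world [685.9  -3.8] [26.8 25.4] 23.2
px [ 78. 179.] box [  0  89 167 180] world [497.7 367.2] [188.  143.6] 14.2
px [ 82. 136.] box [ 50 109  61  57] world [546.2 374.3] [54.4 58.3] 14.2
px [324. 186.] box [318 180  13  14] world [555.9 128.9] [13.9 12.4] 13.6
px [104. 214.] box [ 74 200  60  25] world [471.1 346. ] [24.7 64.3] 20.1
0.94 [196.7, 2.3, 270.0, 63.9] [array([683.5, 252.8]), array([42.3, 61.5]), np.float64(46.0)]
0.79 [303.7, 151.5, 344.0, 208.1] [array([555.7, 129.3]), array([60.5, 39.9]), np.float64(10.7)]
0.5 [320.4, 322.2, 349.2, 368.7] [array([313.1,  55.5]), array([11.4, 38.7]), np.float64(13.9)]
px [313. 120.] box [308 115  11  11] world [685.5  -4.3] [25.9 25.1] 0.0
px [165. 193.] box [132 151  67  85] world [501.9 364.2] [186.3 136.8] 13.9
px [162. 175.] box [151 164  23  23] world [546.4 371.9] [55.3 52.7] 46.3
px [169. 206.] box [159 200  21  12] world [469.6 350.5] [21.  49.8] 11.3
```

View pics/v5.png

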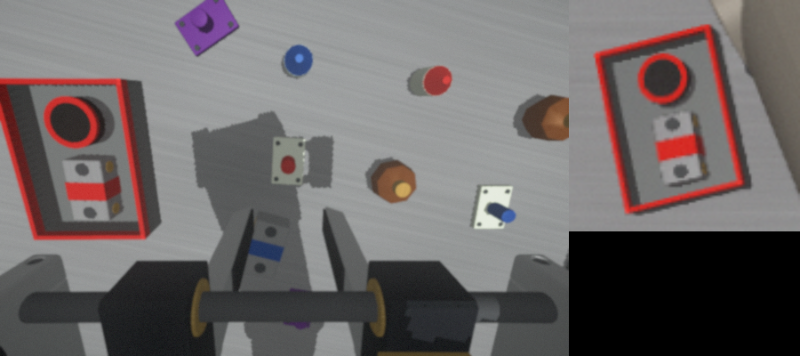

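Both heavy parts lie flat and released, side by side in the red box. The red-knob cover sits under the tool at (556,129), yaw 10.7°. Gripping its knob.

Request:
play_rows --increments '[[[0.5, 1.5, 0.5, -45, -3.2], [0.5, 0, 0, -45, 0], [0.5, 0, 0, -35, 0], [0.5, 0, 0, -15, 0], [0.5, 0, 0, -3, 0], [0.5, 0, 0, 0, 0], [0, 0, 0, 0, 0], [0, 0, 0, 0, 0], [0, 0, 0, 0, 0], [0, 0, 0, 0, 0], [0, 0, 0, 0, 0]]]'

```text
time_s: 17.75
tool_pos: [0.5563, 0.1291, 0.0125]
tcp_rot: [-3.127, -0.293, -0.002]
contact_force: [-1.3, 0.2, 13.3]
grip_width: 0.0018
```

Request:
play_rows --increments '[[[0, 0, 0, 15, 0], [0, 0, 0, 40, 0], [0, 0, 0, 45, 0], [0, 0, 0, 40, 0], [0, 0, 0, 0, 3]]]'

```text
time_s: 18.38
tool_pos: [0.5572, 0.129, 0.1558]
tcp_rot: [-3.119, -0.375, -0.009]
contact_force: [-0.9, -0.4, -1.0]
grip_width: 0.0003
```

The jaws shut on nothing (width about 0). Looking before trying again.

```bash
python3 - <<'E'
from h import *
st(); c=calibration("wrist"); im=snapshot("wrist"); cv2.imwrite("pics/w6.png",im); redblobs(im,c,.036,50)
for r in models.regions_of("red_cover","wrist"):
    k=cv2.findContours(r["pixels"].astype(np.uint8),0,2)[0]; k=max(k,key=cv2.contourArea)[:,0]
    P=np.array([at_z(c,p,.008)[:2]*1000 for p in k],np.float32); print(round(r["score"],2),r["rect"],[np.round(v,1) for v in cv2.minAreaRect(P)])
t=snapshot("scene"); redblobs(snapshot("top"),calibration("top"),.037,20)
b=np.zeros((400,1040,3),np.uint8); b[:,:640]=im; b[:,640:]=cv2.resize(t[200:320,280:400],(400,400)); cv2.imwrite("pics/v6.png",cv2.resize(b,(800,308)))
E
```

```text
18.38 [557.2 129.  155.8] yaw 13.7 F [-0.9 -0.4 -1. ] w 0.3 q [ 0.06  0.32 -0.48  1.85  0.17  1.01 -1.83]
px [491.  93.] box [477  79  28  30] world [685.9  -3.8] [26.7 25.5] 21.4
px [ 88. 185.] box [  0  94 165 179] world [497.6 367.3] [187.9 143.3] 14.1
px [ 82. 140.] box [ 51 113  60  57] world [546.4 374.5] [54.8 58. ] 13.8
px [323. 190.] box [317 184  13  13] world [555.4 130.1] [12.5 12.1] 0.3
px [104. 218.] box [ 75 204  60  25] world [471.2 346.3] [25.  63.7] 19.2
0.77 [304.9, 157.6, 343.0, 209.6] [array([555.7, 129.2]), array([60.6, 39.7]), np.float64(11.1)]
px [313. 120.] box [308 115  11  11] world [685.5  -4.3] [25.9 25.1] 0.0
px [165. 193.] box [132 151  67  85] world [501.9 364.2] [186.4 136.7] 13.9
px [162. 175.] box [151 164  23  23] world [546.4 371.9] [55.3 52.7] 46.3
px [169. 206.] box [159 200  21  12] world [469.4 350.3] [21.1 49.5] 11.8
```

View pics/v6.png

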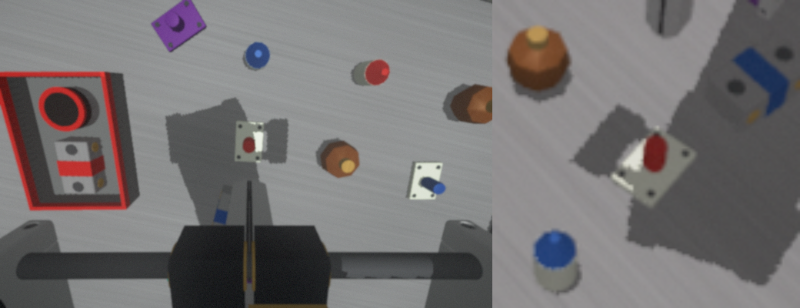

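The cover did not move; it's still at (555.6,129.5), yaw 11°. I'll repeat the grasp in smaller calls, watching width and force.

Request:
play_rows --increments '[[[0.5, -1.5, 0.5, 0, -2.8], [0.5, 0, 0, -40, 0], [0.5, 0, 0, -40, 0], [0.5, 0, 0, -35, 0], [0.5, 0, 0, -20, 0], [0.5, 0, 0, -5, 0], [0.5, 0, 0, 0, 0]]]'

```text
time_s: 19.45
tool_pos: [0.5545, 0.1291, 0.0122]
tcp_rot: [-3.127, -0.298, -0.001]
contact_force: [0.1, 0.2, 0.5]
grip_width: 0.047
```

```bash
python3 - <<'E'
from h import *
st(); im=snapshot("wrist"); t=snapshot("scene")
b=np.zeros((400,1040,3),np.uint8); b[:,:640]=im; b[:,640:]=cv2.resize(t[200:320,280:400],(400,400)); cv2.imwrite("pics/v7.png",cv2.resize(b,(800,308)))
E
```

```text
19.45 [554.5 129.1  12.2] yaw 10.9 F [0.1 0.2 0.5] w 47.0 q [-0.01  0.5  -0.42  1.96  0.29  0.74 -1.98]
```

View pics/v7.png

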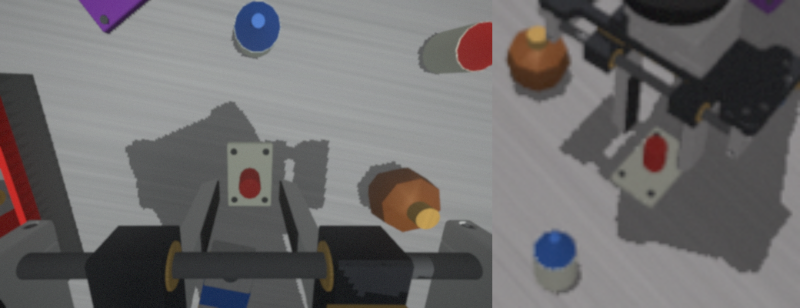

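```bash
python3 - <<'E'
from h import *
s=st(); p=s["tool_pos"]; y=np.radians(yaw(s)[0]+90); d=np.array([np.cos(y),np.sin(y),0])*.0235
out=[]
for n,(x0,x1,y0,y1) in {"scene":(280,400,200,300),"wrist":(220,430,170,345)}.items():
    c=calibration(n); im=snapshot(n); K=[proj(c,q) for q in (p,p+d,p-d)]; print(n,np.round(K,1))
    f=4 if n=="scene" else 400/210
    b=cv2.resize(im[y0:y1,x0:x1],None,fx=f,fy=f)
    b=cv2.resize(b,(400,int(b.shape[0]*400/b.shape[1]))); f=400/(x1-x0)
    for k in K: cv2.circle(b,tuple(int(v) for v in (k-[x0,y0])*f),4,(0,255,0),-1)
    out.append(b[:330])
h=min(b.shape[0] for b in out); cv2.imwrite("pics/v8.png",np.hstack([b[:h] for b in out]))
E
```

```text
19.55 [554.9 129.1  12.8] yaw 10.9 F [ 0.1 -0.9  0.4] w 46.8 q [-0.01  0.5  -0.42  1.96  0.29  0.74 -1.98]
scene [[342.8 260.9]
 [352.5 267.3]
 [333.4 254.7]]
wrist [[324.  231.1]
 [289.5 231.1]
 [358.5 231.1]]
```

View pics/v8.png

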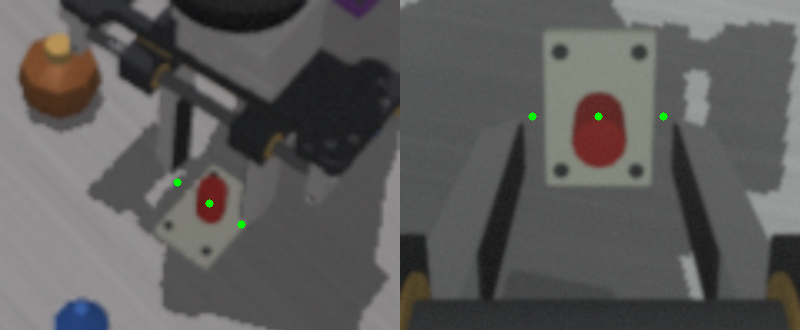

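```bash
python3 - <<'E'
from h import *
s=st(); p=s["tool_pos"]; a=np.radians(yaw(s)[0]); ex=np.array([np.cos(a),np.sin(a),0]); ey=np.array([-np.sin(a),np.cos(a),0])
out=[]
for n,(x0,x1,y0,y1) in {"scene":(310,380,220,290),"wrist":(225,425,165,365)}.items():
    c=calibration(n); im=snapshot(n); f=400/(x1-x0)
    b=cv2.resize(im[y0:y1,x0:x1],(400,400),interpolation=cv2.INTER_CUBIC)
    for dz,col in((0,(0,255,0)),(.01,(255,255,0)),(.02,(255,0,255))):
        for sgn in(1,-1):
            e=np.array([proj(c,p+sgn*ey*.0235+ex*q+[0,0,dz]) for q in(-.008,.008)])
            cv2.line(b,*[tuple(int(v) for v in (k-[x0,y0])*f) for k in e],col,1)
    out.append(b)
cv2.imwrite("pics/v9.png",np.hstack(out))
E
```

```text
19.65 [554.8 129.   12.7] yaw 10.9 F [ 0.1  0.3 -0.3] w 46.9 q [-0.01  0.5  -0.42  1.96  0.29  0.74 -1.98]
```

View pics/v9.png

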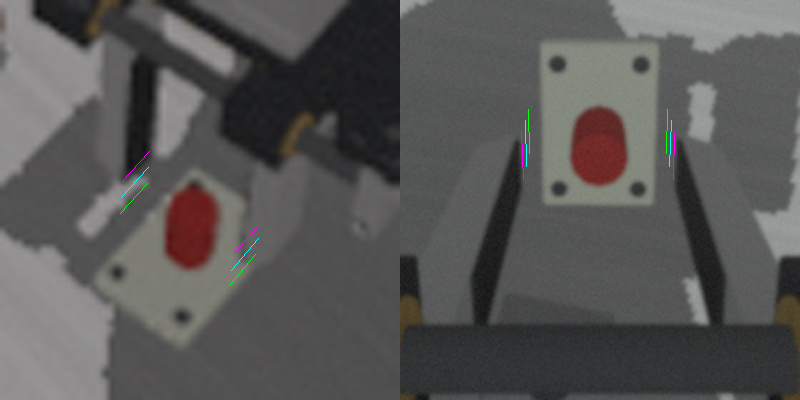

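Projected finger lines: the real fingertips fit the +20 mm (magenta) lines in both views, not the reported TCP height. So the fingertips are about 20 mm higher than reported, and they slipped off the knob's top, which explains the 13 N upward force. Lowering stepwise with a force check.

Request:
play_rows --increments '[[[0.5, 1, 0.5, -6, 0], [0.5, 0, 0, -4, 0], [0.5, 0, 0, 0, 0]]]'

```text
time_s: 20.12
tool_pos: [0.5547, 0.1294, 0.0011]
tcp_rot: [3.127, 0.298, -0.001]
contact_force: [0.4, -0.4, -0.4]
grip_width: 0.0469
```

Request:
play_rows --increments '[[[0.5, 0, 0, -3, 0], [0.5, 0, 0, -3, 0], [0.5, 0, 0, 0, 0]]]'

```text
time_s: 20.5
tool_pos: [0.5549, 0.1294, -0.0046]
tcp_rot: [-3.127, -0.298, 0.001]
contact_force: [-0.0, -0.3, -0.7]
grip_width: 0.047
```

No contact at a reported z of −4.6 mm, which confirms the offset. Closing on the knob here.

Request:
play_rows --increments '[[[0.5, 0, 0, -2, 0], [0, 0, 0, 0, 0], [0, 0, 0, 0, 0], [0, 0, 0, 0, 0], [0, 0, 0, 0, 0], [0, 0, 0, 0, 0]]]'

```text
time_s: 21.25
tool_pos: [0.5551, 0.1294, -0.0063]
tcp_rot: [-3.127, -0.298, -0.0]
contact_force: [0.3, -0.4, 0.9]
grip_width: 0.0172
```

Knob held (17 mm). Lifting and carrying it to the manifold.

Request:
play_rows --increments '[[[0, 0, 0, 10, 0], [0, 0, 0, 35, 0], [0, 0, 0, 45, 0], [0, 0, 0, 45, 1], [0, -10, 20, 20, 1], [0, -13, 34, 0, 1], [0, -13, 34, 0, 0], [0, -13, 34, 0, 0], [0, -13, 34, 0, 0], [0, -13, 34, 0, 0], [0, -11, 34, 0, 0], [0, 0, 0, 0, 0]]]'

```text
time_s: 22.75
tool_pos: [0.4662, 0.3569, 0.1484]
tcp_rot: [-3.116, -0.388, 0.002]
contact_force: [1.2, -0.3, -1.3]
grip_width: 0.0174
```

```bash
python3 - <<'E'
from h import *
s=st(); c=calibration("wrist"); im=snapshot("wrist"); cv2.imwrite("pics/w10.png",im); redblobs(im,c,.037,60)
t=snapshot("top"); ct=calibration("top")
redblobs(t,ct,.037,60); print(proj(ct,[.468,.354,.037]))
E
```

```text
22.75 [466.2 356.9 148.4] yaw 14.2 F [ 1.2 -0.3 -1.3] w 17.4 q [-0.3   0.37 -0.58  1.81  0.23  1.03 -2.29]
px [330. 122.] box [251  52 152 193] world [499.9 363. ] [187.6 136.5] 14.2
px [328. 104.] box [299  74  59  61] world [547.1 373.6] [54.1 54.5] 15.9
px [328. 185.] box [307 179  43  13] world [472.3 354.2] [12.4 42.6] 13.4
px [324. 253.] box [309 231  30  42] world [399.3 340.5] [48.2 31.4] 14.2
px [313. 120.] box [308 115  11  11] world [685.5  -4.3] [25.9 25.1] 0.0
px [175. 180.] box [132 151  67  76] world [501.9 364.2] [186.4 136.4] 14.0
px [170. 206.] box [162 200  18  12] world [470.3 347.5] [20.1 43.7] 12.5
[167.77591869 206.29503051]
```

View pics/w10.png

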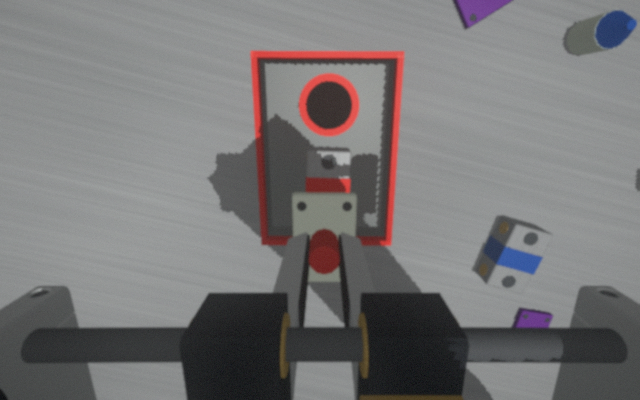

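The cover hangs level over the manifold. The stripe centre comes out at (468.5,353.3). Correcting and lowering to just above the block.

Request:
play_rows --increments '[[[0, 1.5, -3.5, -20, 0], [0, 0, 0, -35, 0], [0, 0, 0, -30, 0], [0, 0, 0, -18, 0], [0, 0, 0, -8, 0], [0, 0, 0, -2, 0], [0, 0, 0, 0, 0]]]'

```text
time_s: 23.72
tool_pos: [0.471, 0.3502, 0.0363]
tcp_rot: [-3.118, -0.38, -0.001]
contact_force: [0.4, 0.4, -1.0]
grip_width: 0.017
```

Request:
play_rows --increments '[[[0, -2.5, 3, 0, 0], [0, 0, 0, -2, 0], [0, 0, 0, -2, 0], [0, 0, 0, 0, 0]]]'

```text
time_s: 24.22
tool_pos: [0.468, 0.3528, 0.0315]
tcp_rot: [3.118, 0.38, -0.0]
contact_force: [0.5, -0.7, -0.5]
grip_width: 0.0174
```

Request:
play_rows --increments '[[[0, 0, 0, -1, 0], [0, 0, 0, -0.5, 0], [0, 0, 0, 0, 0]]]'

```text
time_s: 24.6
tool_pos: [0.4682, 0.3529, 0.0307]
tcp_rot: [3.118, 0.38, 0.001]
contact_force: [-3.3, -1.5, 8.6]
grip_width: 0.0176
```

Seated (8.6 N contact). Releasing, rising and going to the red nozzle.

Request:
play_rows --increments '[[[0.4, 0, 0, 0, 0], [0.4, 0, 0, 0, 0], [0.4, 0, 0, 0, 0], [0.4, 0, 0, 10, 0], [0.4, 0, 0, 40, 0], [0.6, 0, 0, 50, 0], [0.7, 10, -15, 20, 0], [0.7, 23, -38, 0, 0], [0.7, 23, -38, 0, 0], [0.7, 23, -38, 0, 0], [0.7, 23, -38, 0, 0], [0.7, 23, -38, 0, 0]]]'

```text
time_s: 26.1
tool_pos: [0.5938, 0.1467, 0.151]
tcp_rot: [-3.118, -0.38, -0.001]
contact_force: [1.1, 0.7, -0.1]
grip_width: 0.0657
```

Request:
play_rows --increments '[[[0.7, 23, -38, 0, 0], [0.7, 23, -38, 0, 0], [0.7, 23, -38, 0, 0], [0.7, 23, -38, 0, 0], [0.7, 0, 0, 0, 0]]]'

```text
time_s: 26.72
tool_pos: [0.6861, -0.0082, 0.1503]
tcp_rot: [3.119, 0.372, 0.0]
contact_force: [-0.1, -0.1, 0.1]
grip_width: 0.0661
```

```bash
python3 - <<'E'
from h import *
s=st(); c=calibration("wrist"); im=snapshot("wrist"); redblobs(im,c,.043,60)
for r in models.landmark_of("red_nozzle","wrist"): print(np.round(r["position"]),round(r["score"],2),np.round(at_z(c,r["position"],0)*1000,1))
t=snapshot("top"); redblobs(t,calibration("top"),.045,20); S=snapshot("scene")
b=np.hstack([im,cv2.resize(S[260:400,380:520],(400,400))]); cv2.imwrite("pics/v11.png",cv2.resize(b,(800,308)))
E
```

```text
26.73 [686.1  -8.2 150.3] yaw 13.6 F [-0.1 -0.1  0.1] w 66.1 q [ 0.22  0.5  -0.42  1.58  0.22  1.1  -1.59]
px [319. 188.] box [307 176  26  24] world [688.5  -3.3] [23.7 25. ] 13.6
px [  6. 282.] box [  0 257  15  46] world [509.4 302. ] [54.4  9.9] 12.6
[316. 183.] 0.94 [6.816e+02 1.000e-01 0.000e+00]
px [164. 193.] box [132 151  67  85] world [500.9 361.8] [184.6 135.4] 13.9
px [162. 175.] box [151 164  22  23] world [545.  369.3] [54.9 52.3] 46.3
px [165. 205.] box [162 202   8   7] world [470.4 357.3] [14.8 18. ] 0.1
```

View pics/v11.png

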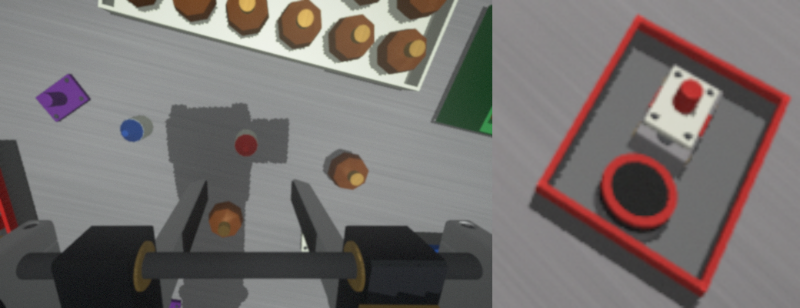

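The cover sits on the manifold in the box with its knob up. The red nozzle at px (245,145) is between the jaws, at about (686,−3). Descending; the fingers clear it by 17 mm on each side.

Request:
play_rows --increments '[[[0.7, 0, 5, -40, 0], [0.7, 0, 0, -45, 0], [0.7, 0, 0, -40, 0], [0.7, 0, 0, -22, 0], [0.7, 0, 0, -8, 0], [0.7, 0, 0, -5, 0], [0.7, 0, 0, 0, 0]]]'

```text
time_s: 27.8
tool_pos: [0.6857, 0.001, -0.0089]
tcp_rot: [3.118, 0.38, 0.002]
contact_force: [0.4, -0.2, 0.7]
grip_width: 0.0659
```

```bash
python3 - <<'E'
from h import *
s=st(); p=s["tool_pos"]; c=calibration("wrist"); im=snapshot("wrist"); redblobs(im,c,.043,60)
c2=calibration("scene"); S=snapshot("scene")
q=p.copy(); q[2]=.0
f1=cv2.resize(im[180:330,220:420],(533,400)); k=(proj(c,q)-[220,180])*2.667; cv2.circle(f1,tuple(int(v) for v in k),4,(0,255,0),-1)
cv2.imwrite("pics/v12.png",cv2.resize(np.hstack([f1,cv2.resize(S[210:290,210:290],(400,400))]),(800,343)))
E
```

```text
27.8 [685.7   1.   -8.9] yaw 13.9 F [ 0.4 -0.2  0.7] w 65.9 q [ 0.17  0.67 -0.38  1.69  0.31  0.84 -1.67]
px [333. 262.] box [307 239  52  48] world [689.5  -2.4] [27.1 26.8] 13.9
```

View pics/v12.png

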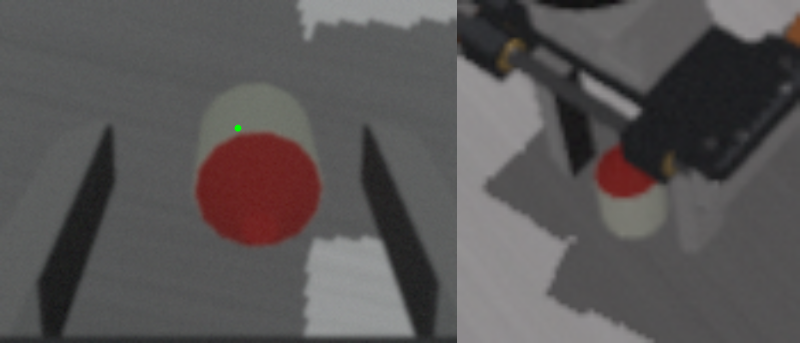

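The nozzle stands upright between the jaws, about 3 mm to −y of centre. Shifting, then gripping.

Request:
play_rows --increments '[[[0.7, 0.5, -3.5, -3, 0], [0.7, 0, 0, 0, 0], [0, 0, 0, 0, 0], [0, 0, 0, 0, 0], [0, 0, 0, 0, 0], [0, 0, 0, 0, 0], [0, 0, 0, 0, 0]]]'

```text
time_s: 28.78
tool_pos: [0.6856, -0.0025, -0.0128]
tcp_rot: [-3.118, -0.38, -0.0]
contact_force: [0.7, 0.0, -0.0]
grip_width: 0.0313
```

Request:
play_rows --increments '[[[0, 0, 0, 10, 0], [0, 0, 0, 35, 0], [0, 0, 0, 45, 0], [0, 0, 0, 45, 0], [0, 0, 0, 20, 0], [0, 0, 0, 0, 0]]]'

```text
time_s: 29.52
tool_pos: [0.6862, -0.0026, 0.1436]
tcp_rot: [3.118, 0.38, 0.004]
contact_force: [-0.5, -0.2, -1.3]
grip_width: 0.0316
```

Request:
play_rows --increments '[[[0, -10, 25, 0, 0], [0, -14, 38, 0, 0], [0, -14, 38, 0, 0], [0, -14, 38, 0, 0], [0, -14, 38, 0, 0], [0, -14, 38, 0, 0], [0, -14, 38, 0, 0], [0, -14, 38, 0, 0], [0, -14, 38, 0, 0], [0, -10, 30, 0, 0], [0, -7, 17, 0, 0], [0, 0, 0, 0, 0]]]'

```text
time_s: 31.02
tool_pos: [0.5456, 0.3739, 0.1411]
tcp_rot: [3.118, 0.383, -0.002]
contact_force: [0.9, -0.8, -2.2]
grip_width: 0.0314
```

```bash
python3 - <<'E'
from h import *
s=st(); c=calibration("wrist"); im=snapshot("wrist"); cv2.imwrite("pics/w13.png",im)
b=s["tool_pos"][2]+.0128
for z in(.039,b+.043,b+.036): print("z",round(z,3)); redblobs(im,c,z,100)
E
```

```text
31.02 [545.6 373.9 141.1] yaw 14.0 F [ 0.9 -0.8 -2.2] w 31.4 q [-0.32  0.49 -0.52  1.65  0.27  1.08 -2.24]
z 0.039
px [329. 186.] box [253 145 142 132] world [523.1 368.8] [138.6 135.4] 14.1
px [326. 189.] box [298 163  56  54] world [548.1 372.8] [53.9 54.4] 14.0
px [324. 264.] box [297 240  55  50] world [468.8 354.8] [56.3 55.9] 34.7
px [323. 311.] box [288 307  71  10] world [413.  341.7] [11.5 77.6] 13.9
z 0.197
px [329. 186.] box [253 145 142 132] world [575.9 382.1] [67.1 65.5] 14.1
px [326. 189.] box [298 163  56  54] world [587.9 384. ] [26.1 26.3] 14.0
px [324. 264.] box [297 240  55  50] world [549.6 375.3] [27.2 27.1] 34.7
px [323. 311.] box [288 307  71  10] world [522.6 369. ] [ 5.6 37.6] 13.9
z 0.19
px [329. 186.] box [253 145 142 132] world [573.5 381.5] [70.2 68.6] 14.1
px [326. 189.] box [298 163  56  54] world [586.2 383.5] [27.3 27.6] 14.0
px [324. 264.] box [297 240  55  50] world [546.  374.3] [28.5 28.3] 34.7
px [323. 311.] box [288 307  71  10] world [517.7 367.7] [ 5.8 39.3] 13.9
```

View pics/w13.png

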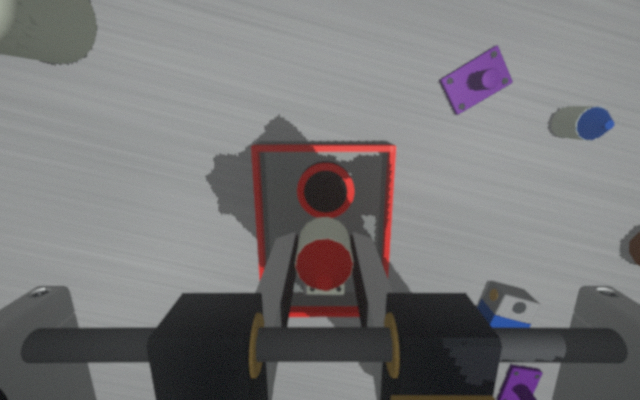

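The nozzle hangs upright behind and above the rest, whose top centre is at (548,373). The fingers clear the cover's knob. Lowering to just above the rest.

Request:
play_rows --increments '[[[0, 0, 0, -20, 0], [0, 0, 0, -30, 0], [0, 0, 0, -30, 0], [0, 0, 0, -20, 0], [0, 0, 0, -8, 0], [0, 0, 0, -2, 0], [0, 0, 0, 0, 0]]]'

```text
time_s: 31.95
tool_pos: [0.547, 0.3737, 0.0329]
tcp_rot: [-3.118, -0.38, -0.001]
contact_force: [-1.3, -0.1, -0.2]
grip_width: 0.0311
```

Request:
play_rows --increments '[[[0, -0.5, -0.5, -3, 0], [0, 0, 0, -2, 0], [0, 0, 0, -1, 0], [0, 0, 0, 0, 0]]]'

```text
time_s: 32.45
tool_pos: [0.5461, 0.3729, 0.0262]
tcp_rot: [-3.119, -0.38, -0.0]
contact_force: [-0.3, -0.1, 0.1]
grip_width: 0.0314
```

Request:
play_rows --increments '[[[0, 0, 0, -0.7, 0], [0, 0, 0, 0, 0]]]'

```text
time_s: 32.7
tool_pos: [0.5462, 0.373, 0.0261]
tcp_rot: [-3.119, -0.38, -0.001]
contact_force: [-3.3, -2.7, 8.7]
grip_width: 0.031
```

Contact at the expected height. Releasing, rising, and backing off for a check view.

Request:
play_rows --increments '[[[0.6, 0, 0, 0, 0], [0.6, 0, 0, 0, 0], [0.6, 0, 0, 0, 0], [0.6, 0, 0, 10, 0], [0.6, 0, 0, 40, 0], [0.6, 0, 0, 50, 0], [0.6, 0, 0, 50, 0], [0.8, -20, -5, 10, 0], [0.8, -30, -7, 0, 0], [0.8, -30, -7, 0, 0], [0.8, -20, -5, 0, 0], [0.8, 0, 0, 0, 0]]]'

```text
time_s: 34.2
tool_pos: [0.4454, 0.3489, 0.1865]
tcp_rot: [3.118, 0.381, 0.002]
contact_force: [0.1, -0.1, 0.2]
grip_width: 0.0752
```

```bash
python3 - <<'E'
from h import *
s=st(); c=calibration("wrist"); im=snapshot("wrist")
for z in(.037,.073,.082): print("z",z); redblobs(im,c,z,60)
S=snapshot("scene"); T=snapshot("top")
for z in(.037,.073): print("top",z); redblobs(T,calibration("top"),z,15)
for r in models.regions_of("red_cover","wrist"):
    k=cv2.findContours(r["pixels"].astype(np.uint8),0,2)[0]; k=max(k,key=cv2.contourArea)[:,0]
    P=np.array([at_z(c,p,.045)[:2]*1000 for p in k],np.float32); print(round(r["score"],2),r["rect"],[np.round(v,1) for v in cv2.minAreaRect(P)])
cv2.imwrite("pics/v14.png",cv2.resize(np.hstack([cv2.resize(im[30:330,170:470],(400,400)),cv2.resize(S[260:400,380:520],(400,400))]),(800,400)))
E
```

```text
34.2 [445.4 348.9 186.5] yaw 13.9 F [ 0.1 -0.1  0.2] w 75.2 q [-0.3   0.3  -0.58  1.82  0.18  1.08 -2.27]
z 0.037
px [325. 109.] box [255  34 136 179] world [500.6 363.3] [186.8 135.8] 14.1
px [324.  82.] box [299  55  53  56] world [547. 373.] [53.5 54. ] 14.0
px [325.  81.] box [310  65  30  33] world [548.7 373.9] [31.  30.1] 14.0
px [326. 166.] box [319 158  14  17] world [463.3 351.6] [14.1 17.1] 73.0
z 0.073
px [325. 109.] box [255  34 136 179] world [503. 364.] [167.8 122. ] 14.1
px [324.  82.] box [299  55  53  56] world [544.7 372.6] [48.  48.5] 14.0
px [325.  81.] box [310  65  30  33] world [546.3 373.4] [27.9 27. ] 14.0
px [326. 166.] box [319 158  14  17] world [469.5 353.4] [12.7 15.3] 73.0
z 0.082
px [325. 109.] box [255  34 136 179] world [503.6 364.1] [163.  118.5] 14.1
px [324.  82.] box [299  55  53  56] world [544.2 372.5] [46.7 47.1] 14.0
px [325.  81.] box [310  65  30  33] world [545.7 373.3] [27.1 26.3] 14.0
px [326. 166.] box [319 158  14  17] world [471.1 353.9] [12.3 14.9] 73.0
top 0.037
px [172. 185.] box [132 151  67  82] world [502.  364.1] [186.6 136.4]
[... 161 characters left out ...]

px [172. 185.] box [132 151  67  82] world [497.2 352.4] [180.6 132. ] 14.1
px [164. 172.] box [151 164  22  22] world [545.8 356.2] [54.3 39. ] 52.6
px [139. 197.] box [137 191   5  13] world [486.7 414.5] [31.   6.8] 14.2
0.72 [393.5, 285.5, 404.3, 310.6] [array([324.7, 225. ]), array([36.4, 11.3]), np.float64(20.9)]
0.7 [502.2, 278.4, 537.4, 291.3] [array([379.5,  91.7]), array([20.5, 40.8]), np.float64(14.1)]
0.62 [304.7, 134.0, 350.1, 190.3] [array([468.6, 352.8]), array([60.2, 40.1]), np.float64(13.1)]
0.58 [541.9, 0.3, 600.0, 39.9] [array([661. , 160.3]), array([30., 53.]), np.float64(31.6)]
0.55 [441.8, 1.5, 471.0, 13.2] [array([643.5, 269. ]), array([ 9.2, 23.6]), np.float64(13.8)]
```

View pics/v14.png

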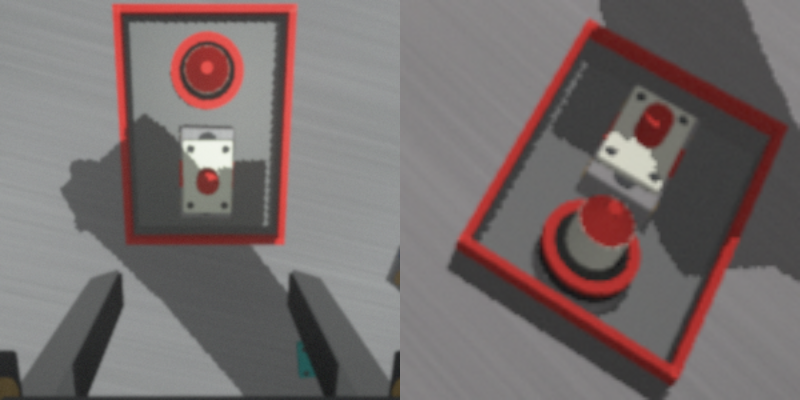

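Both views show all four parts in the red box:
- **Cover:** flat, knob up, centred at (468.6,352.8); the block's centre is about (468.5,353.3).
- **Nozzle:** upright at about (546.5,373.5); the rest's centre is (547,373).
- **Gripper:** open and clear of everything.

Handing in.

```bash
python3 -c "
from h import *
st(); print(ticket.job_done())"
```

```text
34.4 [446.9 349.  185.6] yaw 13.9 F [ 1.4  0.3 -0.1] w 75.2 q [-0.3   0.3  -0.58  1.82  0.18  1.08 -2.27]
the job is handed in; nothing more can be done
None
```

All four red change parts are packed in the red-rimmed box, and I handed the job in at 34.4 s; it gave no verdict. The manifold block and the bottle rest went in first, side by side flat on the floor. Once both were let go, I laid the cover on the block, then stood the nozzle on the rest. I did not handle any of the look-alikes.

**Last checks**
- The cover lies flat, knob up, with its centre within about 1 mm of the block's in the wrist view.
- The nozzle stands upright, cone up, within about 1 mm of the rest's centre.
- The gripper was open and clear of everything, and the highest force reading I saw was about 13 N.

**What failed or disagreed**
- The first grasp of the cover's knob closed on nothing. The real fingertips are about 20 mm higher than the reported tool position, so they slipped off the knob's top with about 13 N. The cover did not move, and a lower second grasp held.
- The coarser top camera disagreed with the wrist camera by 2–3 mm. I took the wrist view as the better one.
- The block's centre under the cover is an estimate from before the cover was on.

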